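# Stand the fallen slide-carrier rack up and slide its carrier home

## Robot

A 7-joint arm with a two-finger parallel gripper is mounted at the origin on the work surface. World frame = base frame: x ahead of the robot, y to its left, z up, the work surface at z = 0. Lengths are in m, angles in rad, forces in N, time in s.
With the tool pointing down it reaches from about 0.425 to 0.875 m from the base axis. Payload 4.7 kg.
Tool frame: the origin (TCP) lies on the centre line of the jaws, within the pads' length; the fingertips stand 14 mm ahead of it and the grasp point (between the pads) lies 5 mm behind it; z points along the fingers, y is the line along which they close (so a half turn about z gives the same grasp; the last joint's range is limited). The gripper opens to 87 mm and grips with 3 to 60 N. Pads are 19 mm wide; open, the fingers measure 117 mm over their backs; the gripper's body (75 mm by 190 mm) begins 51 mm behind the grasp point.
Start: joints at [-1.331, 0.321, -0.07, 1.45, 0.023, 1.371, -0.057], TCP at [0.146, 0.634, 0.237] pointing down, gripper open.
Joint ranges: [-2.86, 2.86], [-0.3, 2.09], [-1.38, 1.24], [0.06, 2.45], [-1.56, 4.7], [0.09, 2.05], [-2.69, 2.69]. Speed limits (rad/s): [2.57, 2.57, 3.14, 3.14, 3.14, 3.14, 3.14].

## Interface

Orientations are given as a rotation vector (axis times angle).
In Python, from bench import ctrl gives the robot as it stands.
- The arm moves only by the tool send_rows, never from a script. Its argument "steps" is a list of rows, each an object of numbers: "tx", "ty", "tz": the shift along the tool's x, y, z in units of 60 mm (1.0 is 60 mm); "turn": the turn about the tool's z in units of 8 degrees (1.0 is 8 degrees); "grip": the opening, from 0 (shut) to 1 (fully open). A call has 1 to 12 rows; each row shifts and turns the commanded pose from where the row before left it, along the tool's axes as they then stand; what a row does not reach is not made up. A row lasts 1/8 s, in which the tool goes at most 62.5 mm and 10.7 degrees, less where a joint would pass 70% of its speed; a pose out of reach is approached as far as the arm can. A call is refused whole if a number of a shift passes 1 or a number of a turn 1, either way. A call with a gripper value outside its range is refused whole. The fingers move at their own pace and stop on an object; "newtons" is the grip in N (left out, the last holds). Time passes only in rows, so rows that do not move let the fingers close. It gives the time, the measured TCP pose, the force, the opening and the grip force at its end, in the units of the state.
- ctrl.get_state(): the state, without advancing time (a new reading comes with each control period).
- ctrl.get_image(name): name is "side" or "top"; returns a dict with "pixels" (420x560x3 uint8, red, green, blue), "K" (3x3 intrinsics, pixels), "dist" ([k1, k2, p1, p2, k3] as OpenCV has them; the pictures are not rectified), "cam_to_world" (4x4, takes a point from camera to world coordinates). Camera axes: x right, y down, z forward; pixel columns grow to the right and rows downward; lengths in m; the calibration is good to about 2 mm. A picture is of the moment at which its call begins. There is no depth.
- ctrl.close_job(): hands the job in; it is judged then, once.
The state is a dict: "time": time; "joint_positions": joint angles; "qd": joint speeds; "joint_torque": joint torques, N m; "position": TCP position; "tool_rot": TCP orientation; "ft_force": force on the tool from outside, world axes, zero at the start; "torque": the same for the moment, N m; "grip_width": opening from 0.0 (shut) to 1.0 (fully open); "grip_force": force on a finger pad.
Only numpy, scipy, OpenCV 4.12 (cv2) and the standard library are available. Lean on these libraries where they do the work, as an engineer would, in place of code of your own. Each camera call takes 0.05 s, during which the arm holds its last target. There are 200 camera calls.

## Task

The metal slide-carrier rack has fallen on its open front: stand it upright on its base on the bench. Then slide the flat slide carrier that lies on the bench, blade first and glass side up, fully home into the middle one of the rack's three slots, and leave it there. Leave the other things on the bench where they are.

Things in the scene. Friction and masses are not known exactly. Their poses are not given: they have to be found in the camera images.
- rack: Loose metal rack, 0.5 to 0.75 kg; standing: 80 deep (x) x 110 wide (y; 92 above the base) x 140 mm high. Origin: centre of the base's underside; z its own up, +x from its open front to its closed back. Starts lying on its front (x up, origin 40 mm above the bench), top roughly to the robot's right (-y). Base 12 mm thick; side walls at |y| 36 to 46 over the whole depth; back sheet x 36 to 40.
- rack_lip (a point): Middle of the top plate's front edge, upper face (rack frame -2, 0, 140 mm). The plate (z 132 to 140) runs from x -2 to the back. So, lying, the end to the robot's right has a gap 38 mm high and 72 wide under this edge, free inside down to z 96: shut fingertips fit in, tilted, to lift it.
- rack_pivot (a point): Middle of the base's front lower edge (rack frame -40, 0, 0 mm), on the bench: the rack tips up about this edge. Much of its mass is in the front posts (centre of mass near x -7, z 64 mm), so it has to be turned up some 63 degrees before it drops onto its base by itself.
- slot_mouth (a point): Middle of the middle slot's mouth, at its floor (rack frame -40, 0, 58 mm). Three slots open to the front, 8 mm high, floors at z 32, 58, 84 mm, made of ledges 4 mm thick standing 12 mm in from both side walls (x -38 to 36). The back sheet at x 36 ends them.
- carrier: Loose slide carrier, 60 to 130 g, lying flat: aluminium blade 80 long (x 5 to 85), 66 wide, 4 mm thick, two glass slides in its upper face; grey handle 90 long (x -85 to 5), 18 wide, 16 mm high. Blade and handle share a flat underside, z = 0. Origin: in it, on the long axis. +x points along the blade, roughly to the robot's left at the start; z up.
- carrier_grip (a point): Middle of the handle (carrier frame x -45, y 0, z 8 mm)
- carrier_tip (a point): Middle of the blade's far edge on its underside (carrier frame x 85, y 0, z 0)
- tipbox: Bystander, loose: green pipette-tip box with a clear lid, 115 x 80 x 65 mm; origin: centre of the underside
- tub: Bystander, loose: white round tub, diameter 90, height 100 mm; origin: centre of the underside
- media: Bystander, loose: glass bottle, diameter 66, height 170 mm; origin: centre of the underside
- beaker: Bystander, loose: glass beaker, diameter 70, height 85 mm; origin: centre of the underside
- vial_a: Bystander, loose: small amber vial, diameter 28, height 50 mm; origin: centre of the underside
- vial_b: Bystander, loose: small amber vial, diameter 28, height 50 mm; origin: centre of the underside
- dish: Bystander, loose: closed clear culture dish, diameter 90, height 16 mm; origin: centre of the underside
Mind the look-alikes: they are no part of the job. What is shaped like the rack but blue is not meant. There is more than one size of the carrier; the job needs the smaller.

How it is judged:
By the outcome, as a careful person would: the job done as asked, in the order asked, and still so for the second after the job is handed in, with the robot touching nothing.
It also fails if it takes over 64 s, if anything falls off the work surface, if the arm or the gripper's body presses on something with over 40 N, if the wrist force passes 120 N, or if a joint passes its speed limit or range.

## Working session

There is one attempt and no reset: what is moved stays moved. The work goes in short steps, Python scripts to look and compute and a tool call to move; the robot and the scene stay as the last step left them, time stands still between calls to the robot, and variables do not carry over. Pictures are saved under pics/ and viewed, at most 10 in all, crops included, and the job is handed in when it is done.

Besides the shell and the picture viewer there is one more tool, called after "Call:" in YAML: its name, and indented under it one key for each argument. send_rows: Moves the arm, as the interface text tells. Its arguments: {"type":"object","properties":{"steps":{"type":"array"},"newtons":{"type":"number"}},"required":["steps"]}

```bash
mkdir -p pics; cat > h.py <<'E'
import numpy as np, cv2
from scipy.spatial.transform import Rotation as R
from bench import ctrl
def snap(n,f):
    im=ctrl.get_image(n); cv2.imwrite(f'pics/{f}.png',im['pixels'][:,:,::-1])
    np.savez(f'pics/{f}.npz',K=im['K'],d=im['dist'],T=im['cam_to_world']); return im
def ray(f,uv):
    c=np.load(f'pics/{f}.npz'); p=cv2.undistortPoints(np.float64([[uv]]),c['K'],c['d'])[0,0]
    T=c['T']; v=T[:3,:3]@[p[0],p[1],1]; return T[:3,3],v/np.linalg.norm(v)
def atz(f,uv,z):
    o,v=ray(f,uv); return o+v*(z-o[2])/v[2]
def tri(*a):
    A=0;b=0
    for f,uv in a:
        o,v=ray(f,uv); P=np.eye(3)-np.outer(v,v); A=A+P; b=b+P@o
    x=np.linalg.solve(A,b)
    return x,[float(np.linalg.norm((np.eye(3)-np.outer(ray(f,uv)[1],ray(f,uv)[1]))@(x-ray(f,uv)[0]))) for f,uv in a]
def proj(f,X):
    c=np.load(f'pics/{f}.npz'); Ti=np.linalg.inv(c['T'])
    return cv2.projectPoints(np.float64(X).reshape(-1,3),cv2.Rodrigues(Ti[:3,:3])[0],Ti[:3,3],c['K'],c['d'])[0][:,0]
def crop(f,x0,y0,x1,y1,o,s):
    im=cv2.imread(f'pics/{f}.png')[y0:y1,x0:x1]; cv2.imwrite(f'pics/{o}.png',cv2.resize(im,None,fx=s,fy=s,interpolation=cv2.INTER_CUBIC))
E
python3 - <<'E'
from h import *
np.set_printoptions(precision=3,suppress=True)
for n in('side','top'):
    im=snap(n,n+'0'); print(n,im['K'][0],im['cam_to_world'])
s=ctrl.get_state(); print(s)
print(R.from_rotvec(s['tool_rot']).as_matrix())
a=cv2.imread('pics/top0.png');b=cv2.imread('pics/side0.png')
E
```

```text
side [489.099   0.    287.277] [[-0.955 -0.235  0.18   0.322]
 [-0.296  0.725 -0.622  0.877]
 [ 0.016 -0.647 -0.762  1.075]
 [ 0.     0.     0.     1.   ]]
top [430.76    0.    282.912] [[ 0.021 -0.983  0.18   0.311]
 [-1.    -0.019  0.016  0.037]
 [-0.012 -0.18  -0.984  1.492]
 [ 0.     0.     0.     1.   ]]
{'time': 0.1, 'joint_positions': array([-1.331,  0.322, -0.07 ,  1.452,  0.023,  1.371, -0.057]), 'qd': array([ 0.   , -0.002, -0.001, -0.002, -0.001,  0.001, -0.   ]), 'joint_torque': array([ -0.   , -49.257,  -0.406, -31.34 ,  -0.064,   0.04 ,   0.   ]), 'position': array([0.145, 0.633, 0.236]), 'tool_rot': array([-0.354, -3.122,  0.003]), 'ft_force': array([-0.163, -0.337, -0.244]), 'torque': array([ 0.037,  0.041, -0.03 ]), 'grip_force': 0.0, 'grip_width': 0.999226172639597}
[[-0.975  0.224 -0.   ]
 [ 0.224  0.975 -0.002]
 [-0.    -0.002 -1.   ]]
```

View pics/top0.png

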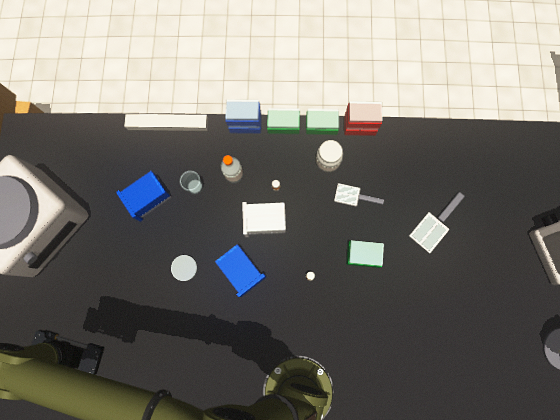

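View pics/side0.png

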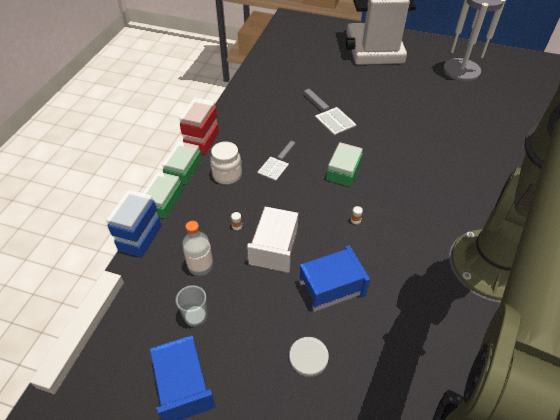

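Candidates in top0, for the rack: the grey-white one (264,218), and the blue look-alikes (143,194) and (240,270). For the carrier: the small one (347,195) with its handle to (383,200), and the large one (429,232). I choose the grey-white rack and the small carrier, and check both in close crops.

```bash
python3 - <<'E'
from h import *
crop('top0',235,175,395,245,'c1',5); crop('side0',225,130,325,280,'c2',4)
a=cv2.imread('pics/c1.png');
E
```

```text
(no output)
```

View pics/c1.png

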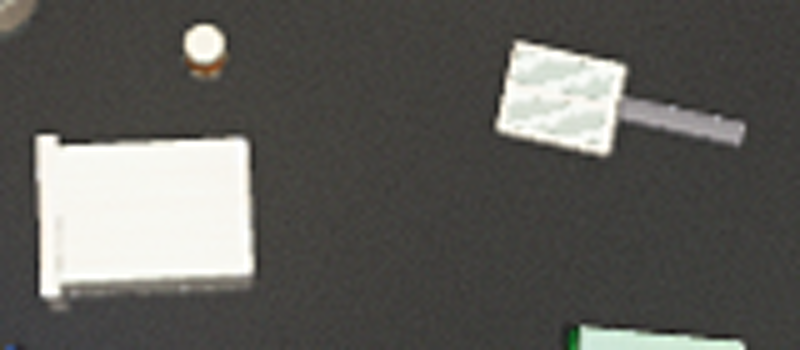

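View pics/c2.png

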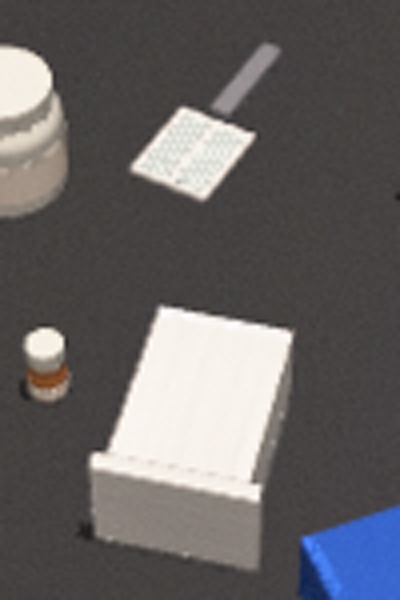

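The crops confirm the choice: a grey-white rack lying with its base at left and its top at right, c1 (37..254, 137..297), and the small carrier glass up, with its blade corners at c1 (515,40), (627,65), (610,156), (497,130) and its handle end at (745,134). Next I triangulate these points.

```bash
python3 - <<'E'
from h import *
np.set_printoptions(precision=4,suppress=True)
a=lambda x,y:('top0',((x+.5)/5-.5+235,(y+.5)/5-.5+175)); b=lambda x,y:('side0',((x+.5)/4-.5+225,(y+.5)/4-.5+130))
P={}
for n,p,q in [('base far',(37,137),(92,457)),('base near',(42,297),(262,490)),('top far',(248,139),(160,308)),('top near',(254,277),(294,331)),
 ('tip far',(515,40),(132,170)),('tip near',(497,130),(205,200)),('hs far',(627,65),(183,107)),('hs near',(610,156),(256,133)),('handle end',(745,133),(274,45))]:
    P[n],e=tri(a(*p),b(*q)); print(n,P[n],np.array(e))
for x,y,n in[('base far','base near',.11),('top far','top near',.092),('tip far','tip near',.066),('hs far','hs near',.066),('tip far','hs far',.08)]: print(x,y,np.linalg.norm(P[x]-P[y]),n)
# least-squares fits in both views
from scipy.optimize import least_squares
def fit(M,obs,p0,f):
    r=least_squares(lambda p:np.concatenate([(proj(fn,f(p,np.array([M[i]])))[0]-uv) for i,fn,uv in obs]),p0); return r.x,np.sqrt(np.mean(r.fun**2))
def rackf(p,X): # p x,y,yaw: rack z axis dir (cos,sin), rack x up
    z=np.array([np.cos(p[2]),np.sin(p[2]),0]); x=np.array([0,0,1.]); y=np.cross(z,x)
    return np.array([p[0],p[1],.04])+X[:,[0]]*x+X[:,[1]]*y+X[:,[2]]*z
print('rack y axis far/near:',)
def carf(p,X):
    c,s=np.cos(p[2]),np.sin(p[2]); return np.c_[p[0]+c*X[:,0]-s*X[:,1],p[1]+s*X[:,0]+c*X[:,1],X[:,2]+p[3]]
# rack: y axis = z cross x ; z=-Y, x=Z -> y=-X
M=[(.04,-.055,0),(.04,.055,0),(.04,-.046,.14),(.04,.046,.14)]
ob=[]
for i,(p,q) in enumerate([((37,137),(92,457)),((42,297),(262,490)),((248,139),(160,308)),((254,277),(294,331))]): ob+=[(i,)+a(*p),(i,)+b(*q)]
print('rack',fit(M,ob,[.5,.1,-1.57],rackf))
M=[(.085,-.033,.004),(.085,.033,.004),(.005,-.033,.004),(.005,.033,.004),(-.085,0,.016)]
ob=[]
for i,(p,q) in enumerate([((515,40),(132,170)),((497,130),(205,200)),((627,65),(183,107)),((610,156),(256,133)),((745,133),(274,45))]): ob+=[(i,)+a(*p),(i,)+b(*q)]
print('carrier',fit(M,ob,[.5,-.2,1.5,0],carf))
# bystanders rough
for n,uv,z in[('vial a',(276,184),.05),('vial b',(310,276),.05),('media',(228,160),.17),('beaker',(190,181),.085),('tub',(330,149),.1),('tipbox',(366,253),.065),('dish',(184,268),.016),('blue1',(240,268),.08),('blue2',(143,193),.08),('bigcarrier',(429,232),0)]: print(n,atz('top0',uv,z))
E
```

```text
base far [0.6194 0.1982 0.0851] [0.0001 0.0001]
base near [0.5106 0.1906 0.0863] [0.0005 0.0005]
top far [0.6232 0.057  0.0723] [0.0002 0.0002]
top near [0.5295 0.0511 0.0753] [0.0006 0.0006]
tip far [ 0.714  -0.1317 -0.0021] [0.0018 0.0018]
tip near [ 0.649  -0.1187 -0.0025] [0.0007 0.0007]
hs far [ 0.6981 -0.2117 -0.0024] [0.0009 0.0009]
hs near [ 0.6319 -0.1983  0.0005] [0.0001 0.0001]
handle end [ 0.6469 -0.2924  0.0097] [0.0012 0.0012]
base far base near 0.10909785492932995 0.11
top far top near 0.09398048234392012 0.092
tip far tip near 0.06626205645279405 0.066
hs far hs near 0.0676504154408353 0.066
tip far hs far 0.08155258767681295 0.08
rack y axis far/near:
rack (array([ 0.5657,  0.1942, -1.5008]), np.float64(0.672230417387329))
carrier (array([ 0.664 , -0.2091,  1.3694, -0.0057]), np.float64(0.3145363672926861))
vial a [0.6928 0.087  0.05  ]
vial b [ 0.3797 -0.0335  0.05  ]
media [0.738 0.239 0.17 ]
beaker [0.6892 0.3781 0.085 ]
tub [ 0.8054 -0.0947  0.1   ]
tipbox [ 0.4583 -0.2179  0.065 ]
dish [0.3992 0.3971 0.016 ]
blue1 [0.3995 0.197  0.08  ]
blue2 [0.6459 0.5384 0.08  ]
bigcarrier [ 0.5428 -0.4524  0.    ]
```

```bash
cat >> h.py <<'E'
import json
def plan(xyz,yaw,n):
    """rows to bring TCP to xyz with tool-y axis at world angle yaw (rad), tool down"""
    s=ctrl.get_state(); M=R.from_rotvec(s['tool_rot']).as_matrix(); p=np.array(s['position'])
    cur=np.arctan2(M[1,1],M[0,1]); d=(yaw-cur+np.pi)%(2*np.pi)-np.pi; t=round(-np.degrees(d)/8/n,2); rows=[]
    for i in range(n):
        g=np.round(M.T@(np.array(xyz)-p)/(n-i)/.06,2); rows.append(dict(tx=g[0],ty=g[1],tz=g[2],turn=t))
        p=p+M@g*.06; M=M@R.from_euler('z',8*t,degrees=True).as_matrix()
    print(json.dumps(rows)); print('end',p.round(4),np.degrees(np.arctan2(M[1,1],M[0,1])))
def st():
    s=ctrl.get_state(); M=R.from_rotvec(s['tool_rot']).as_matrix()
    print('t',s['time'],'p',np.round(s['position'],4),'yaw',np.degrees(np.arctan2(M[1,1],M[0,1])).round(2),'zdir',M[:,2].round(3),'F',np.round(s['ft_force'],2),'w',round(s['grip_width'],3),s['grip_force'],'q',np.round(s['joint_positions'],2))
E
python3 -c "
from h import *
yaw=-1.5008+np.pi/2; u=np.array([-np.sin(yaw),np.cos(yaw)]); print(yaw,u)
c=np.array([.5657,.1942])+u*.0035
plan([c[0],c[1],.15],yaw,11)"
```

```text
0.06999632679489665 [-0.06993918  0.99755126]
[{"tx": -0.77, "ty": -0.5, "tz": 0.13, "turn": 0.83}, {"tx": -0.82, "ty": -0.41, "tz": 0.13, "turn": 0.83}, {"tx": -0.86, "ty": -0.31, "tz": 0.13, "turn": 0.83}, {"tx": -0.89, "ty": -0.21, "tz": 0.13, "turn": 0.83}, {"tx": -0.91, "ty": -0.1, "tz": 0.13, "turn": 0.83}, {"tx": -0.92, "ty": 0.0, "tz": 0.13, "turn": 0.83}, {"tx": -0.91, "ty": 0.11, "tz": 0.13, "turn": 0.83}, {"tx": -0.89, "ty": 0.21, "tz": 0.13, "turn": 0.83}, {"tx": -0.86, "ty": 0.31, "tz": 0.13, "turn": 0.83}, {"tx": -0.82, "ty": 0.41, "tz": 0.13, "turn": 0.83}, {"tx": -0.76, "ty": 0.51, "tz": 0.14, "turn": 0.83}]
end [0.5654 0.198  0.1498] 4.020520754248386
```

Call:
send_rows:
  steps:
    - {"tx":-0.77,"ty":-0.5,"tz":0.13,"turn":0.83,"grip":0.5}
    - {"tx":-0.82,"ty":-0.41,"tz":0.13,"turn":0.83,"grip":0.5}
    - {"tx":-0.86,"ty":-0.31,"tz":0.13,"turn":0.83,"grip":0.5}
    - {"tx":-0.89,"ty":-0.21,"tz":0.13,"turn":0.83,"grip":0.5}
    - {"tx":-0.91,"ty":-0.1,"tz":0.13,"turn":0.83,"grip":0.5}
    - {"tx":-0.92,"ty":0.0,"tz":0.13,"turn":0.83,"grip":0.5}
    - {"tx":-0.91,"ty":0.11,"tz":0.13,"turn":0.83,"grip":0.5}
    - {"tx":-0.89,"ty":0.21,"tz":0.13,"turn":0.83,"grip":0.5}
    - {"tx":-0.86,"ty":0.31,"tz":0.13,"turn":0.83,"grip":0.5}
    - {"tx":-0.82,"ty":0.41,"tz":0.13,"turn":0.83,"grip":0.5}
    - {"tx":-0.76,"ty":0.51,"tz":0.14,"turn":0.83,"grip":0.5}
    - {"grip":0.5}
  newtons: 40

```text
validation failed for argument at $.st...
```

```bash
python3 -c "
from h import *
st()
yaw=.07; u=np.array([-np.sin(yaw),np.cos(yaw)])
c=np.array([.5657,.1942])+u*.0035
plan([c[0],c[1],.098],yaw,2)"
```

```text
t 0.1 p [0.1455 0.633  0.2356] yaw 77.06 zdir [-0.    -0.002 -1.   ] F [-0.16 -0.34 -0.24] w 0.999 0.0 q [-1.33  0.32 -0.07  1.45  0.02  1.37 -0.06]
[{"tx": -4.22, "ty": -2.75, "tz": 1.15, "turn": 4.57}, {"tx": -5.03, "ty": 0.31, "tz": 1.15, "turn": 4.57}]
end [0.5654 0.1979 0.0982] 3.940520858844843
```

Call:
send_rows:
  steps:
    - {"tx":-0.77,"ty":-0.5,"tz":0.13,"turn":0.83,"grip":0.5}
    - {"tx":-0.82,"ty":-0.41,"tz":0.13,"turn":0.83,"grip":0.5}
    - {"tx":-0.86,"ty":-0.31,"tz":0.13,"turn":0.83,"grip":0.5}
    - {"tx":-0.89,"ty":-0.21,"tz":0.13,"turn":0.83,"grip":0.5}
    - {"tx":-0.91,"ty":-0.1,"tz":0.13,"turn":0.83,"grip":0.5}
    - {"tx":-0.92,"ty":0.0,"tz":0.13,"turn":0.83,"grip":0.5}
    - {"tx":-0.91,"ty":0.11,"tz":0.13,"turn":0.83,"grip":0.5}
    - {"tx":-0.89,"ty":0.21,"tz":0.13,"turn":0.83,"grip":0.5}
    - {"tx":-0.86,"ty":0.31,"tz":0.13,"turn":0.83,"grip":0.5}
    - {"tx":-0.82,"ty":0.41,"tz":0.13,"turn":0.83,"grip":0.5}
    - {"tx":-0.76,"ty":0.51,"tz":0.14,"turn":0.83,"grip":0.5}
    - {"tx":0,"ty":0,"tz":0,"turn":0,"grip":0.5}
  newtons: 40

```text
time: 1.6
position: [0.5678, 0.1924, 0.1491]
tool_rot: [2.151, 2.286, -0.004]
ft_force: [0.2, 0.5, 0.3]
grip_width: 0.496
grip_force: 0.0
```

```bash
python3 -c "
from h import *
st()
yaw=.07; u=np.array([-np.sin(yaw),np.cos(yaw)])
c=np.array([.5657,.1942])+u*.0035
plan([c[0],c[1],.098],yaw,2)"
```

```text
t 1.6 p [0.5678 0.1924 0.1491] yaw 3.49 zdir [ 0.    -0.004 -1.   ] F [0.21 0.46 0.29] w 0.496 0.0 q [-0.74  0.28  0.43  1.71 -0.12  1.18 -0.21]
[{"tx": 0.05, "ty": -0.02, "tz": 0.43, "turn": -0.03}, {"tx": 0.04, "ty": -0.01, "tz": 0.42, "turn": -0.03}]
end [0.5657 0.1975 0.0981] 3.969306966253799
```

Call:
send_rows:
  steps:
    - {"tx":0.05,"ty":-0.02,"tz":0.43,"turn":-0.03,"grip":0.5}
    - {"tx":0.04,"ty":-0.01,"tz":0.42,"turn":-0.03,"grip":0.5}
    - {"tx":0,"ty":0,"tz":0,"turn":0,"grip":0.5}

```text
time: 1.98
position: [0.5608, 0.2045, 0.0969]
tool_rot: [-2.128, -2.307, 0.007]
ft_force: [-0.4, 0.1, 0.8]
grip_width: 0.496
grip_force: 0.0
```

```bash
python3 -c "
from h import *
st(); snap('side','s1'); crop('s1',200,170,340,330,'c3',4)"
```

```text
t 1.975 p [0.5608 0.2045 0.0969] yaw 4.62 zdir [-0.005 -0.002 -1.   ] F [-0.43  0.15  0.79] w 0.496 0.0 q [-0.74  0.33  0.41  1.76 -0.15  1.09 -0.2 ]
```

View pics/c3.png

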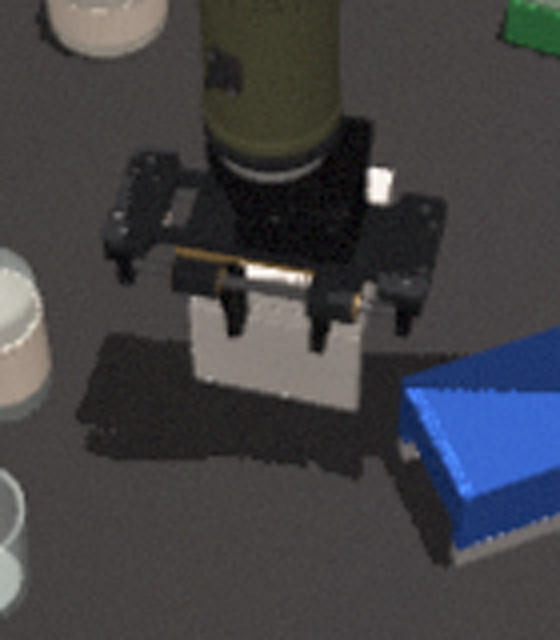

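The crop shows both fingertips, c3 (232,330) and (318,348), just in front of the base's upper edge and about 6 mm too far toward +y (reading before settling). I correct that and then press.

Call:
send_rows:
  steps:
    - {"tx":-0.12,"ty":0.08,"tz":0,"turn":0.07,"grip":0.5}
    - {"tx":0,"ty":0,"tz":0,"turn":0,"grip":0.5}
    - {"tx":0,"ty":0,"tz":0,"turn":0,"grip":0.5}

```text
time: 2.4
position: [0.5692, 0.197, 0.0999]
tool_rot: [2.144, 2.296, 0.002]
ft_force: [0.9, -0.4, 0.8]
grip_width: 0.499
grip_force: 0.0
```

```bash
python3 -c "
from h import *
st()"
```

```text
t 2.4 p [0.5692 0.197  0.0999] yaw 3.91 zdir [ 0.001  0.001 -1.   ] F [ 0.91 -0.38  0.78] w 0.499 0.0 q [-0.73  0.34  0.42  1.75 -0.15  1.09 -0.19]
```

```bash
python3 -c "
from h import *
for i in range(4): st(); ctrl.get_image('top')"
```

```text
t 2.4 p [0.5692 0.197  0.0999] yaw 3.91 zdir [ 0.001  0.001 -1.   ] F [ 0.91 -0.38  0.78] w 0.499 0.0 q [-0.73  0.34  0.42  1.75 -0.15  1.09 -0.19]
t 2.45 p [0.569  0.1971 0.0997] yaw 3.93 zdir [ 0.001  0.001 -1.   ] F [0.09 0.5  0.91] w 0.499 0.0 q [-0.73  0.34  0.42  1.75 -0.15  1.09 -0.19]
t 2.5 p [0.5688 0.1972 0.0996] yaw 3.94 zdir [ 0.     0.001 -1.   ] F [-0.15  0.32 -0.47] w 0.496 0.0 q [-0.73  0.34  0.42  1.75 -0.15  1.09 -0.19]
t 2.55 p [0.5687 0.1973 0.0994] yaw 3.95 zdir [ 0.  0. -1.] F [-0.23  1.23  0.36] w 0.497 0.0 q [-0.73  0.34  0.42  1.75 -0.15  1.09 -0.19]
```

Call:
send_rows:
  steps:
    - {"tx":0,"ty":0,"tz":0.1,"turn":0,"grip":0.5}
    - {"tx":0,"ty":0,"tz":0.04,"turn":0,"grip":0.5}

```text
time: 2.85
position: [0.5692, 0.1975, 0.0942]
tool_rot: [-2.143, -2.296, -0.002]
ft_force: [-9.4, -2.9, 28.5]
grip_width: 0.502
grip_force: 14.8
```

```bash
python3 -c "
from h import *
for i in range(2): st(); ctrl.get_image('top')"
```

```text
t 2.85 p [0.5692 0.1975 0.0942] yaw 3.95 zdir [ 0.     0.002 -1.   ] F [-9.36 -2.89 28.51] w 0.502 14.810755793005228 q [-0.72  0.34  0.42  1.75 -0.16  1.08 -0.19]
t 2.9 p [0.5692 0.1974 0.0943] yaw 3.94 zdir [ 0.     0.002 -1.   ] F [-7.08 -1.92 20.34] w 0.501 9.980608681216836 q [-0.72  0.34  0.42  1.75 -0.16  1.08 -0.19]
```

Call:
send_rows:
  steps:
    - {"tx":0.0,"ty":0,"tz":0.03,"turn":0,"grip":0.5}
    - {"tx":0.07,"ty":0,"tz":0,"turn":0,"grip":0.5}
    - {"tx":0.07,"ty":0,"tz":0,"turn":0,"grip":0.5}
    - {"tx":0.07,"ty":0,"tz":0,"turn":0,"grip":0.5}
    - {"tx":0.06,"ty":0,"tz":0.01,"turn":0,"grip":0.5}

```text
time: 3.58
position: [0.5685, 0.2139, 0.0936]
tool_rot: [-2.143, -2.296, -0.005]
ft_force: [-9.3, -1.9, 29.1]
grip_width: 0.498
grip_force: 13.8
```

```bash
python3 -c "
from h import *
st();snap('side','s2');crop('s2',200,170,340,330,'c4',4);st()"
```

```text
t 3.575 p [0.5685 0.2139 0.0936] yaw 3.92 zdir [ 0.002  0.003 -1.   ] F [-9.27 -1.93 29.12] w 0.498 13.792709173285402 q [-0.74  0.35  0.41  1.74 -0.16  1.08 -0.21]
t 3.625 p [0.5684 0.2151 0.0935] yaw 3.97 zdir [ 0.002  0.004 -1.   ] F [-8.31 -0.51 26.38] w 0.497 13.030500328168273 q [-0.74  0.35  0.41  1.74 -0.16  1.08 -0.21]
```

View pics/c4.png

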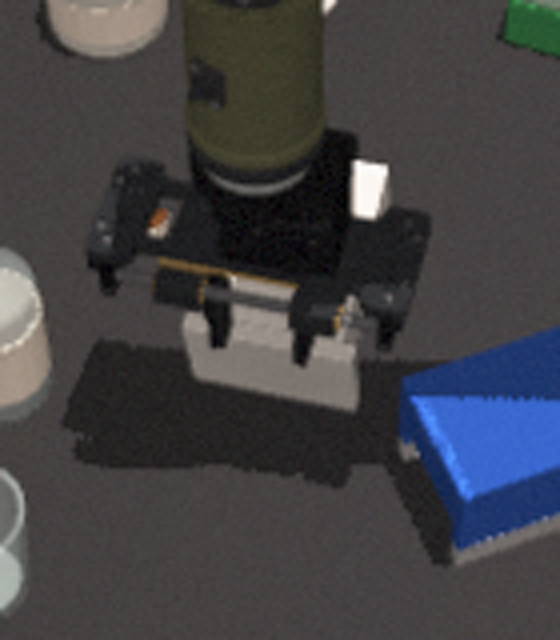

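Rack tips without sliding: base's lower edge stays at c4 (360,408) while its upper edge moves out, about 12° up. I follow the arc.

Call:
send_rows:
  steps:
    - {"tx":0.065,"ty":0,"tz":0.012,"turn":0,"grip":0.5}
    - {"tx":0.065,"ty":0,"tz":0.012,"turn":0,"grip":0.5}
    - {"tx":0.063,"ty":0,"tz":0.018,"turn":0,"grip":0.5}
    - {"tx":0.063,"ty":0,"tz":0.02,"turn":0,"grip":0.5}

```text
time: 4.12
position: [0.5672, 0.2329, 0.0894]
tool_rot: [-2.14, -2.296, -0.011]
ft_force: [-5.9, 3.6, 21.4]
grip_width: 0.504
grip_force: 10.6
```

```bash
python3 -c "
from h import *
st()"
```

```text
t 4.125 p [0.5672 0.2329 0.0894] yaw 4.03 zdir [ 0.002  0.007 -1.   ] F [-5.85  3.59 21.35] w 0.504 10.566757349297404 q [-0.76  0.37  0.4   1.73 -0.17  1.07 -0.23]
```

Call:
send_rows:
  steps:
    - {"tx":0.061,"ty":0,"tz":0.026,"turn":0,"grip":0.5}
    - {"tx":0.061,"ty":0,"tz":0.027,"turn":0,"grip":0.5}
    - {"tx":0.058,"ty":0,"tz":0.032,"turn":0,"grip":0.5}
    - {"tx":0.058,"ty":0,"tz":0.033,"turn":0,"grip":0.5}

```text
time: 4.62
position: [0.566, 0.2493, 0.0815]
tool_rot: [-2.137, -2.296, -0.014]
ft_force: [-5.3, 6.8, 15.8]
grip_width: 0.502
grip_force: 8.5
```

```bash
python3 -c "
from h import *
from scipy.optimize import brentq
st(); p=ctrl.get_state()['position']; d=(p[1]-.1975)/.998
t=brentq(lambda t:.08*np.sin(t)+.0062*(1-np.cos(t))-d,0,1.4); print(np.degrees(t),'dz exp',-.08*(1-np.cos(t))+.0062*np.sin(t),'meas',p[2]-.0943)"
```

```text
t 4.625 p [0.566  0.2493 0.0815] yaw 4.1 zdir [ 0.003  0.009 -1.   ] F [-5.33  6.82 15.84] w 0.502 8.514106554212049 q [-0.77  0.38  0.39  1.73 -0.17  1.06 -0.25]
39.12847506946514 dz exp -0.014028789195180408 meas -0.012783374348984258
```

Call:
send_rows:
  steps:
    - {"tx":0.052,"ty":0,"tz":0.05,"turn":0,"grip":0.5}
    - {"tx":0.05,"ty":0,"tz":0.053,"turn":0,"grip":0.5}
    - {"tx":0.047,"ty":0,"tz":0.055,"turn":0,"grip":0.5}
    - {"tx":0.044,"ty":0,"tz":0.056,"turn":0,"grip":0.5}

```text
time: 5.12
position: [0.5651, 0.2646, 0.0688]
tool_rot: [-2.134, -2.296, -0.021]
ft_force: [-4.0, 13.8, 14.5]
grip_width: 0.502
grip_force: 9.6
```

```bash
cat > a.py <<'E'
from h import *
from scipy.optimize import brentq
st(); p=ctrl.get_state()['position']; d=(p[1]-.1975)/.998
t=brentq(lambda t:.08*np.sin(t)+.0062*(1-np.cos(t))-d,0,1.6); print(np.degrees(t),'dz exp',-.08*(1-np.cos(t))+.0062*np.sin(t),'meas',p[2]-.0943)
E
python3 a.py
```

```text
t 5.125 p [0.5651 0.2646 0.0688] yaw 4.2 zdir [ 0.004  0.014 -1.   ] F [-3.99 13.8  14.49] w 0.502 9.580244268290699 q [-0.78  0.4   0.38  1.72 -0.18  1.04 -0.27]
53.931155337430845 dz exp -0.027887923876871935 meas -0.02546091149734518
```

Call:
send_rows:
  steps:
    - {"tx":0.041,"ty":0,"tz":0.06,"turn":0,"grip":0.5}
    - {"tx":0.038,"ty":0,"tz":0.062,"turn":0,"grip":0.5}
    - {"tx":0.033,"ty":0,"tz":0.063,"turn":0,"grip":0.5}

```text
time: 5.5
position: [0.5647, 0.2676, 0.0556]
tool_rot: [-2.137, -2.298, -0.013]
ft_force: [-0.4, 6.5, 4.1]
grip_width: 0.499
grip_force: 4.1
```

```bash
python3 a.py; python3 -c "
from h import *
snap('side','s3');snap('top','t3');crop('s3',200,150,340,300,'c5',4);st()"
```

```text
t 5.5 p [0.5647 0.2676 0.0556] yaw 4.16 zdir [ 0.003  0.008 -1.   ] F [-0.45  6.48  4.07] w 0.499 4.090387717005797 q [-0.79  0.42  0.37  1.73 -0.19  1.02 -0.27]
57.34958788883958 dz exp -0.03161879107456761 meas -0.03872034377463188
t 5.6 p [0.5644 0.2666 0.0547] yaw 4.15 zdir [ 0.002  0.007 -1.   ] F [0.16 6.38 3.06] w 0.499 3.811320653767325 q [-0.79  0.42  0.38  1.73 -0.18  1.02 -0.27]
```

View pics/c5.png

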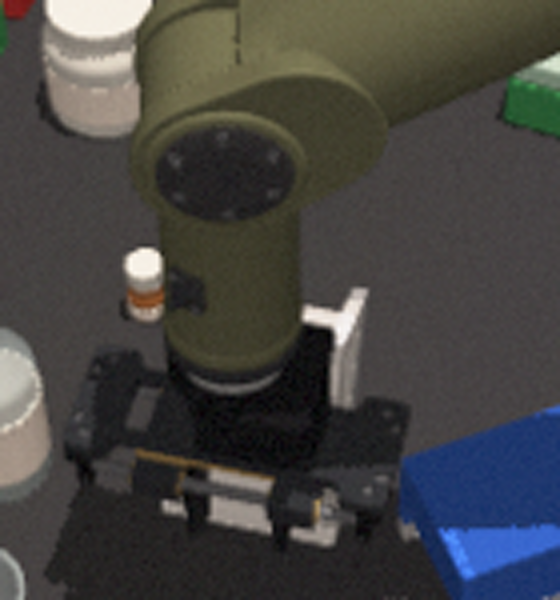

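Rack is now about 64° up, close to balance (tangential force about 0); its top is at c5 (350,300), clear of vial_a at (145,285). I go on a little.

Call:
send_rows:
  steps:
    - {"tx":0.04,"ty":0,"tz":0.06,"turn":0,"grip":0.5}
    - {"tx":0.04,"ty":0,"tz":0.06,"turn":0,"grip":0.5}
    - {"tx":0.04,"ty":0,"tz":0.06,"turn":0,"grip":0.5}

```text
time: 5.98
position: [0.5646, 0.2715, 0.0443]
tool_rot: [-2.141, -2.298, -0.008]
ft_force: [-0.5, 3.7, 5.9]
grip_width: 0.499
grip_force: 2.5
```

```bash
python3 a.py
```

```text
t 5.975 p [0.5646 0.2715 0.0443] yaw 4.06 zdir [ 0.003  0.004 -1.   ] F [-0.48  3.67  5.93] w 0.499 2.54130871999223 q [-0.79  0.44  0.37  1.73 -0.19  1.   -0.28]
62.3129166849118 dz exp -0.03733851538538978 meas -0.04999893083034449
```

Call:
send_rows:
  steps:
    - {"tx":0.05,"ty":0,"tz":0.06,"turn":0,"grip":0.5}
    - {"tx":0.06,"ty":0,"tz":0.05,"turn":0,"grip":0.5}

```text
time: 6.22
position: [0.5637, 0.276, 0.0366]
tool_rot: [2.143, 2.297, 0.003]
ft_force: [-0.1, 2.7, 4.9]
grip_width: 0.497
grip_force: 2.4
```

```bash
python3 a.py
```

```text
t 6.225 p [0.5637 0.276  0.0366] yaw 3.98 zdir [ 0.001  0.001 -1.   ] F [-0.14  2.71  4.89] w 0.497 2.3514352831989527 q [-0.79  0.46  0.37  1.73 -0.19  0.99 -0.29]
69.03990201610303 dz exp -0.045592839620910604 meas -0.05770542122225167
```

Call:
send_rows:
  steps:
    - {"tx":0.15,"ty":0,"tz":0,"turn":0,"grip":0.5}
    - {"tx":0.2,"ty":0,"tz":0,"turn":0,"grip":0.5}
    - {"tx":0.2,"ty":0,"tz":-0.1,"turn":0,"grip":0.5}
    - {"tx":0.3,"ty":0,"tz":-0.1,"turn":0,"grip":0.5}
    - {"tx":0.3,"ty":0,"tz":-0.5,"turn":0,"grip":0.5}
    - {"tx":0,"ty":0,"tz":-1,"turn":0,"grip":1}
    - {"tx":0,"ty":0,"tz":-1,"turn":0,"grip":1}
    - {"tx":0,"ty":0,"tz":-1,"turn":0,"grip":1}
    - {"tx":0,"ty":0,"tz":0,"turn":0,"grip":1}

```text
time: 7.35
position: [0.5612, 0.3456, 0.2657]
tool_rot: [2.142, 2.295, 0.019]
ft_force: [0.5, -0.9, -0.5]
grip_width: 0.868
grip_force: 0.0
```

```bash
python3 -c "
from h import *
np.set_printoptions(precision=4,suppress=True)
st(); yaw=np.arctan2(-.045,.0)
# above carrier handle, x=-50 mm: carrier yaw 1.369 -> tool y perpendicular
a=1.3694; d=np.array([np.cos(a),np.sin(a)]); g=np.array([.664,-.2091])-.050*d; print(g)
plan([g[0],g[1],.21],a-np.pi/2,12)"
```

```text
t 7.35 p [0.5612 0.3456 0.2657] yaw 3.94 zdir [ 0.01   0.007 -1.   ] F [ 0.49 -0.9  -0.46] w 0.868 0.0 q [-0.89  0.33  0.39  1.41 -0.13  1.42 -0.43]
[ 0.654  -0.2581]
[{"tx": -0.85, "ty": 0.07, "tz": 0.07, "turn": 0.16}, {"tx": -0.84, "ty": 0.09, "tz": 0.07, "turn": 0.16}, {"tx": -0.84, "ty": 0.11, "tz": 0.07, "turn": 0.16}, {"tx": -0.84, "ty": 0.13, "tz": 0.07, "turn": 0.16}, {"tx": -0.84, "ty": 0.14, "tz": 0.07, "turn": 0.16}, {"tx": -0.83, "ty": 0.16, "tz": 0.07, "turn": 0.16}, {"tx": -0.83, "ty": 0.18, "tz": 0.08, "turn": 0.16}, {"tx": -0.82, "ty": 0.2, "tz": 0.07, "turn": 0.16}, {"tx": -0.82, "ty": 0.22, "tz": 0.08, "turn": 0.16}, {"tx": -0.82, "ty": 0.24, "tz": 0.07, "turn": 0.16}, {"tx": -0.81, "ty": 0.26, "tz": 0.08, "turn": 0.16}, {"tx": -0.8, "ty": 0.27, "tz": 0.07, "turn": 0.16}]
end [ 0.6539 -0.2581  0.2102] -11.415784449113422
```

Call:
send_rows:
  steps:
    - {"tx":-0.85,"ty":0.07,"tz":0,"turn":0.16,"grip":1}
    - {"tx":-0.84,"ty":0.09,"tz":0,"turn":0.16,"grip":1}
    - {"tx":-0.84,"ty":0.11,"tz":0,"turn":0.16,"grip":1}
    - {"tx":-0.84,"ty":0.13,"tz":0,"turn":0.16,"grip":1}
    - {"tx":-0.84,"ty":0.14,"tz":0,"turn":0.16,"grip":1}
    - {"tx":-0.83,"ty":0.16,"tz":0,"turn":0.16,"grip":1}
    - {"tx":-0.83,"ty":0.18,"tz":0.1,"turn":0.16,"grip":1}
    - {"tx":-0.82,"ty":0.2,"tz":0.1,"turn":0.16,"grip":1}
    - {"tx":-0.82,"ty":0.22,"tz":0.1,"turn":0.16,"grip":1}
    - {"tx":-0.82,"ty":0.24,"tz":0.2,"turn":0.16,"grip":1}
    - {"tx":-0.81,"ty":0.26,"tz":0.2,"turn":0.16,"grip":1}
    - {"tx":-0.8,"ty":0.27,"tz":0.2,"turn":0.16,"grip":1}

```text
time: 8.85
position: [0.651, -0.261, 0.203]
tool_rot: [-2.431, -1.989, 0.001]
ft_force: [0.3, 0.2, 0.5]
grip_width: 1.004
grip_force: 0.0
```

```bash
python3 - <<'E'
from h import *
st(); snap('side','s4'); snap('top','t4')
a=cv2.imread('pics/t4.png')[180:260,215:305]; b=cv2.imread('pics/s4.png')[170:290,215:315]
a=cv2.resize(a,None,fx=4,fy=4,interpolation=2); b=cv2.resize(b,None,fx=4,fy=4,interpolation=2)
c=np.zeros((480,780,3),np.uint8); c[:320,:360]=a; c[:,380:]=b[:480,:400]; cv2.imwrite('pics/c6.png',c); st()
E
```

```text
t 8.85 p [ 0.651 -0.261  0.203] yaw -11.42 zdir [-0.001  0.    -1.   ] F [0.33 0.15 0.49] w 1.004 0.0 q [-0.12  0.51  0.68  1.37 -0.32  1.37  0.36]
t 8.95 p [ 0.6476 -0.2679  0.2014] yaw -11.98 zdir [-0.005 -0.005 -1.   ] F [-0.39  0.27 -0.09] w 0.996 0.0 q [-0.12  0.51  0.68  1.37 -0.31  1.37  0.35]
```

View pics/c6.png

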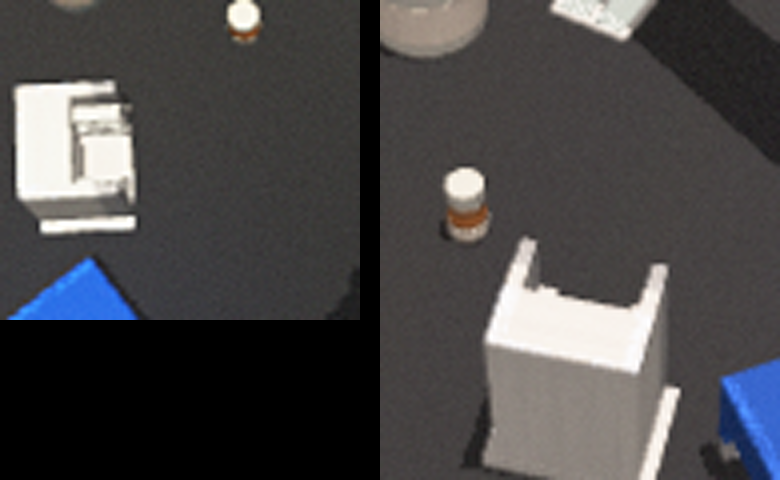

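The rack stands upright, in the top view at c6 (15..135, 82..230), and its back corners in the side view are at (487,342) and (639,370). I fit its pose.

```bash
python3 - <<'E'
from h import *
from scipy.optimize import least_squares
np.set_printoptions(precision=4,suppress=True)
t=lambda x,y:('t4',np.array([(x+.5)/4-.5+215,(y+.5)/4-.5+180])); s=lambda x,y:('s4',np.array([(x-380+.5)/4-.5+215,(y+.5)/4-.5+170]))
O=[((40,-46,140),s(487,342)),((40,-46,140),t(15,84)),((40,46,140),s(639,370)),((40,46,140),t(22,197)),((-40,46,140),s(668,266)),((-40,-46,140),s(523,240)),((-40,-46,140),t(113,82)),((-40,46,140),t(130,187)),((-40,55,12),s(679,390)),((-40,55,12),t(135,217)),((40,-46,12),s(487,462))]
def f(p):
    c,sn=np.cos(p[2]),np.sin(p[2]); r=[]
    for X,(n,uv) in O:
        X=np.array(X)/1000; W=[p[0]+c*X[0]-sn*X[1],p[1]+sn*X[0]+c*X[1],X[2]+p[3]]; r.append(proj(n,W)[0]-uv)
    return np.ravel(r)
r=least_squares(f,[.565,.22,1.64,0],loss='soft_l1'); print(r.x,np.degrees(r.x[2])); print(f(r.x).reshape(-1,2))
for z in [0]:
    r2=least_squares(lambda p:f([*p,0]),[.565,.22,1.64],loss='soft_l1');print(r2.x)
print(tri(O[0][1],O[1][1]),tri(O[2][1],O[3][1]))
p=r2.x;d=np.array([np.cos(p[2]),np.sin(p[2])]);print('mouth',p[:2]-.04*d)
# tool state
st()
a=1.3694; g=np.array([.664,-.2091])-.050*np.array([np.cos(a),np.sin(a)]);plan([g[0],g[1],.06],a-np.pi/2,3)
E
```

```text
[ 0.5667  0.2241  1.6615 -0.0067] 95.19515670313119
[[-0.76    0.3551]
 [ 0.4283  0.9392]
 [-0.5004  0.4545]
 [-0.105   0.691 ]
 [-0.537  -0.18  ]
 [-0.9904 -0.2276]
 [ 0.5266 -0.3168]
 [-2.2072  1.4367]
 [-0.6188 -0.783 ]
 [ 0.3237  2.2402]
 [ 2.0952 -0.4536]]
[0.5654 0.2265 1.6612]
(array([0.6089, 0.2687, 0.1368]), [0.0022904770908148847, 0.002290477090814668]) (array([0.5178, 0.2591, 0.1348]), [0.0015008596641128268, 0.0015008596641128405])
mouth [0.569  0.1866]
t 8.95 p [ 0.6476 -0.2679  0.2014] yaw -11.98 zdir [-0.005 -0.005 -1.   ] F [-0.39  0.27 -0.09] w 0.996 0.0 q [-0.12  0.51  0.68  1.37 -0.31  1.37  0.35]
[{"tx": 0.07, "ty": 0.03, "tz": 0.79, "turn": -0.02}, {"tx": 0.06, "ty": 0.03, "tz": 0.78, "turn": -0.02}, {"tx": 0.07, "ty": 0.02, "tz": 0.79, "turn": -0.02}]
end [ 0.6539 -0.2578  0.0597] -11.501288229047404
```

```bash
cat > fit.py <<'E'
from h import *
from scipy.optimize import minimize
RACK=[(-40,40,-55,55,0,12),(-40,40,-46,-36,12,140),(-40,40,36,46,12,140),(36,40,-46,46,12,140),(-2,40,-46,46,132,140)]
CAR=[(5,85,-33,33,0,4),(-85,5,-9,9,0,16)]
def render(f,boxes,p,roi,S=8):
    c,s=np.cos(p[2]),np.sin(p[2]); x0,y0,x1,y1=roi; m=np.zeros(((y1-y0)*S,(x1-x0)*S),np.float32)
    for b in boxes:
        X=np.array([(x,y,z) for x in b[:2] for y in b[2:4] for z in b[4:]])/1000
        W=np.c_[p[0]+c*X[:,0]-s*X[:,1],p[1]+s*X[:,0]+c*X[:,1],X[:,2]+(p[3] if len(p)>3 else 0)]
        q=((proj(f,W)-[x0,y0]+.5)*S-.5); h=cv2.convexHull(np.round(q*16).astype(np.int32))
        cv2.fillConvexPoly(m,h,1.,shift=4)
    return cv2.resize(m,(x1-x0,y1-y0),interpolation=cv2.INTER_AREA)
def mask(f,roi,lo=75,hi=125):
    x0,y0,x1,y1=roi; im=cv2.imread(f'pics/{f}.png')[y0:y1,x0:x1].astype(np.float32); return np.clip((im.min(2)-lo)/(hi-lo),0,1)
def fit(boxes,views,p0):
    ms=[(f,r,mask(f,r)) for f,r in views]
    cost=lambda p:sum(((render(f,boxes,p,r)-m)**2).sum() for f,r,m in ms)
    n=len(p0); sx=np.vstack([p0]+[np.array(p0)+np.eye(n)[i]*[.005,.005,.03,.005][i] for i in range(n)])
    r=minimize(cost,p0,method='Nelder-Mead',options=dict(initial_simplex=sx,xatol=2e-5,fatol=1e-3)); return r.x.round(4),round(float(r.fun),2)
E
python3 - <<'E'
from fit import *
t=('t4',(212,195,254,240));s=('s4',(233,222,302,300))
for v in ([t,s],[t],[s]): print('rack',fit(RACK,v,[.566,.2255,1.661]))
t=('top0',(330,178,390,212));s=('side0',(254,138,300,183))
for v in ([t,s],[t],[s]): print('car',fit(CAR,v,[.664,-.2091,1.369]))
E
```

```text
rack (array([0.5657, 0.226 , 1.6552]), 141.26)
rack (array([0.566 , 0.2256, 1.6486]), 70.35)
rack (array([0.5656, 0.2263, 1.6594]), 69.37)
car (array([ 0.6641, -0.2062,  1.3767]), 100.69)
car (array([ 0.6643, -0.2072,  1.3745]), 36.6)
car (array([ 0.6639, -0.2047,  1.3856]), 54.97)
```

```bash
python3 - <<'E'
from h import *
st()
plan([.6543,-.2556,.06],-.1948,4)
E
```

```text
t 8.95 p [ 0.6476 -0.2679  0.2014] yaw -11.98 zdir [-0.005 -0.005 -1.   ] F [-0.39  0.27 -0.09] w 0.996 0.0 q [-0.12  0.51  0.68  1.37 -0.31  1.37  0.35]
[{"tx": 0.06, "ty": 0.02, "tz": 0.59, "turn": -0.03}, {"tx": 0.06, "ty": 0.02, "tz": 0.59, "turn": -0.03}, {"tx": 0.06, "ty": 0.02, "tz": 0.59, "turn": -0.03}, {"tx": 0.06, "ty": 0.02, "tz": 0.59, "turn": -0.03}]
end [ 0.6544 -0.2555  0.0597] -11.021291558557042
```

Call:
send_rows:
  steps:
    - {"tx":0.03,"ty":0.02,"tz":0.59,"turn":0,"grip":1}
    - {"tx":0.03,"ty":0.01,"tz":0.59,"turn":0,"grip":1}
    - {"tx":0,"ty":0,"tz":0.59,"turn":0,"grip":0.6}
    - {"tx":0,"ty":0,"tz":0.59,"turn":0,"grip":0.6}
    - {"tx":0,"ty":0,"tz":0,"turn":0,"grip":0.6}
    - {"tx":0,"ty":0,"tz":0,"turn":0,"grip":0.6}
    - {"tx":0,"ty":0,"tz":0,"turn":0,"grip":0.6}
    - {"tx":0,"ty":0,"tz":0,"turn":0,"grip":0.6}

```text
time: 9.95
position: [0.654, -0.2575, 0.0642]
tool_rot: [2.43, 1.988, 0.002]
ft_force: [0.2, 0.8, 0.0]
grip_width: 0.607
grip_force: 0.0
```

```bash
python3 - <<'E'
from h import *
st()
plan([.6543,-.2556,.017],-.1948,2)
E
```

```text
t 9.95 p [ 0.654  -0.2575  0.0642] yaw -11.41 zdir [ 0.002 -0.001 -1.   ] F [0.25 0.8  0.01] w 0.607 0.0 q [-0.11  0.62  0.63  1.51 -0.39  1.14  0.4 ]
[{"tx": 0.02, "ty": -0.0, "tz": 0.39, "turn": -0.02}, {"tx": 0.01, "ty": -0.0, "tz": 0.4, "turn": -0.02}]
end [ 0.6544 -0.2558  0.0168] -11.093752532458803
```

Call:
send_rows:
  steps:
    - {"tx":0.02,"ty":0,"tz":0.39,"turn":-0.02,"grip":0.6}
    - {"tx":0.01,"ty":0,"tz":0.38,"turn":-0.02,"grip":0.6}
    - {"tx":0,"ty":0,"tz":0,"turn":0,"grip":0.6}
    - {"tx":0,"ty":0,"tz":0,"turn":0,"grip":0.6}
    - {"tx":0,"ty":0,"tz":0,"turn":0,"grip":0}
    - {"tx":0,"ty":0,"tz":0,"turn":0,"grip":0}
    - {"tx":0,"ty":0,"tz":0,"turn":0,"grip":0}
    - {"tx":0,"ty":0,"tz":0,"turn":0,"grip":0}
    - {"tx":0,"ty":0,"tz":0,"turn":0,"grip":0}
  newtons: 40

```text
time: 11.08
position: [0.6535, -0.2554, 0.0165]
tool_rot: [2.426, 1.996, 0.0]
ft_force: [-0.2, -0.3, -0.6]
grip_width: 0.201
grip_force: 40.0
```

```bash
python3 - <<'E'
from h import *
st()
E
```

```text
t 11.075 p [ 0.6535 -0.2554  0.0165] yaw -11.1 zdir [ 0.  0. -1.] F [-0.2  -0.32 -0.63] w 0.201 39.95444118976593 q [-0.09  0.67  0.6   1.54 -0.41  1.06  0.42]
```

Call:
send_rows:
  steps:
    - {"tx":0,"ty":0,"tz":-0.5,"turn":0,"grip":0}
    - {"tx":0,"ty":0,"tz":-0.5,"turn":0,"grip":0}
    - {"tx":0,"ty":0,"tz":-0.1,"turn":0,"grip":0}
    - {"tx":0,"ty":0,"tz":0,"turn":0,"grip":0}
    - {"tx":0,"ty":0,"tz":0,"turn":0,"grip":0}

```text
time: 11.7
position: [0.6526, -0.2548, 0.0807]
tool_rot: [-2.424, -1.995, 0.002]
ft_force: [0.6, -0.2, -1.1]
grip_width: 0.203
grip_force: 40.0
```

```bash
python3 - <<'E'
from h import *
st()
plan([.5829,.0216,.0765],1.655-np.pi/2,8)
E
```

```text
t 11.7 p [ 0.6526 -0.2548  0.0807] yaw -11.09 zdir [-0.002  0.001 -1.   ] F [ 0.63 -0.19 -1.09] w 0.203 39.95402455329895 q [-0.11  0.6   0.63  1.5  -0.37  1.17  0.39]
[{"tx": 0.54, "ty": -0.25, "tz": 0.01, "turn": -0.25}, {"tx": 0.55, "ty": -0.23, "tz": 0.01, "turn": -0.25}, {"tx": 0.55, "ty": -0.22, "tz": 0.01, "turn": -0.25}, {"tx": 0.56, "ty": -0.2, "tz": 0.01, "turn": -0.25}, {"tx": 0.57, "ty": -0.18, "tz": 0.01, "turn": -0.25}, {"tx": 0.57, "ty": -0.15, "tz": 0.01, "turn": -0.25}, {"tx": 0.58, "ty": -0.14, "tz": 0.01, "turn": -0.25}, {"tx": 0.58, "ty": -0.11, "tz": 0.01, "turn": -0.25}]
end [0.5831 0.0217 0.0763] 4.9114990290679055
```

Call:
send_rows:
  steps:
    - {"tx":0.54,"ty":-0.25,"tz":0.01,"turn":-0.25,"grip":0}
    - {"tx":0.55,"ty":-0.23,"tz":0.01,"turn":-0.25,"grip":0}
    - {"tx":0.55,"ty":-0.22,"tz":0.01,"turn":-0.25,"grip":0}
    - {"tx":0.56,"ty":-0.2,"tz":0.01,"turn":-0.25,"grip":0}
    - {"tx":0.57,"ty":-0.18,"tz":0.01,"turn":-0.25,"grip":0}
    - {"tx":0.57,"ty":-0.15,"tz":0.01,"turn":-0.25,"grip":0}
    - {"tx":0.55,"ty":-0.14,"tz":0.01,"turn":-0.25,"grip":0}
    - {"tx":0.5,"ty":-0.11,"tz":0,"turn":-0.25,"grip":0}
    - {"tx":0,"ty":0,"tz":0,"turn":0,"grip":0}
    - {"tx":0,"ty":0,"tz":0,"turn":0,"grip":0}
    - {"tx":0,"ty":0,"tz":0,"turn":0,"grip":0}
    - {"tx":0,"ty":0,"tz":0,"turn":0,"grip":0}

```text
time: 13.2
position: [0.5844, 0.0133, 0.0781]
tool_rot: [2.126, 2.312, -0.001]
ft_force: [0.1, 0.6, -0.9]
grip_width: 0.202
grip_force: 40.0
```

```bash
python3 - <<'E'
from h import *
st()
plan([.5829,.0216,.0765],1.655-np.pi/2,1)
snap('side','s5'); snap('top','t5')
from fit import *
# blade-only check of held carrier in the side view
s=ctrl.get_state(); p=s['position']; 
def cz(p,f,r):
    m=mask(f,r); return ((render(f,CAR[:1],p,r)-m)**2).sum()
M=R.from_rotvec(s['tool_rot']).as_matrix(); ya=np.arctan2(M[1,0],M[0,0]); o=p[:2]+.05*M[:2,0]; q0=[o[0],o[1],ya,.06]; print(q0)
print(proj('s5',[[o[0]+np.cos(ya)*a-np.sin(ya)*b,o[1]+np.sin(ya)*a+np.cos(ya)*b,.062] for a in(.005,.085) for b in(-.033,.033)]))
print(proj('t5',[[o[0]+np.cos(ya)*a-np.sin(ya)*b,o[1]+np.sin(ya)*a+np.cos(ya)*b,.062] for a in(.005,.085) for b in(-.033,.033)]))
a=cv2.imread('pics/t5.png')[190:240,215:305]; b=cv2.imread('pics/s5.png')[170:300,215:325]
a=cv2.resize(a,None,fx=4,fy=4,interpolation=2); b=cv2.resize(b,None,fx=4,fy=4,interpolation=2)
c=np.zeros((520,800,3),np.uint8); c[:200,:360]=a; c[:,360:]=b; cv2.imwrite('pics/c7.png',c)
E
```

```text
t 13.2 p [0.5844 0.0133 0.0781] yaw 4.8 zdir [-0. -0. -1.] F [ 0.12  0.61 -0.93] w 0.202 39.953927993774414 q [-0.54  0.34  0.56  1.81 -0.21  1.04  0.18]
[{"tx": 0.14, "ty": -0.01, "tz": 0.03, "turn": -0.0}]
end [0.5831 0.0216 0.0763] 4.801435916311136
[np.float64(0.5801555372544178), np.float64(0.063644206542366), np.float64(1.6552749291383915), 0.06]
[[266.61012216 213.82888295]
 [290.42290392 218.08184319]
 [259.21465263 236.66703462]
 [283.93417889 241.24134507]]
[[279.92902041 206.0840447 ]
 [281.14498132 225.24168969]
 [256.40325637 207.6066096 ]
 [257.42507657 226.77170338]]
```

View pics/c7.png

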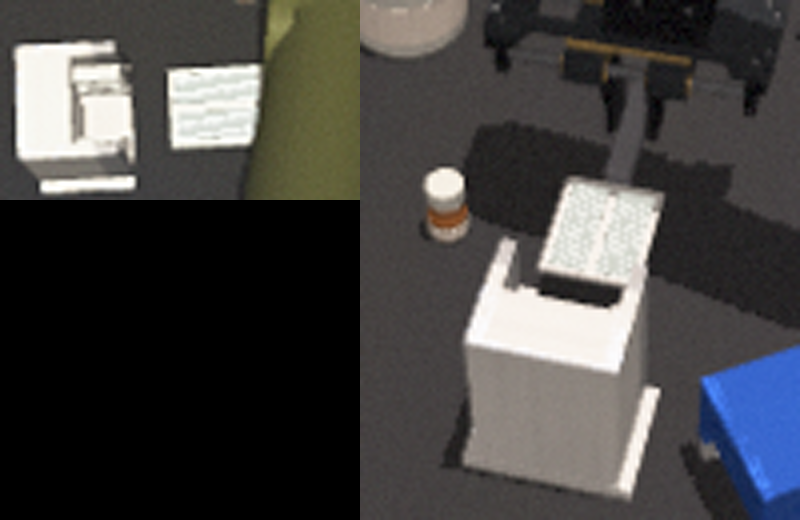

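The predicted blade corners agree with the picture within about 1 px (for example 566,175 vs seen 567,180), and the blade is lined up with the rack and level. I enter the mouth and check the force.

Call:
send_rows:
  steps:
    - {"tx":0.15,"ty":-0.01,"tz":0.03,"turn":0,"grip":0}
    - {"tx":0.15,"ty":0,"tz":0,"turn":0,"grip":0}
    - {"tx":0.15,"ty":0,"tz":0,"turn":0,"grip":0}
    - {"tx":0.15,"ty":0,"tz":0,"turn":0,"grip":0}
    - {"tx":0.15,"ty":0,"tz":0,"turn":0,"grip":0}
    - {"tx":0,"ty":0,"tz":0,"turn":0,"grip":0}
    - {"tx":0,"ty":0,"tz":0,"turn":0,"grip":0}

```text
time: 14.18
position: [0.5799, 0.059, 0.0765]
tool_rot: [2.124, 2.314, -0.0]
ft_force: [1.1, 0.2, -0.1]
grip_width: 0.201
grip_force: 40.0
```

```bash
cat > b.py <<'E'
from h import *
st(); s=ctrl.get_state(); p=np.array(s['position']); d=np.array([np.cos(1.655),np.sin(1.655)]); r=p[:2]-[.5657,.2259]
print('rack x of tip mm',(r@d+.135)*1e3,'lateral',(d[0]*r[1]-d[1]*r[0])*1e3,'underside z',(p[2]-.0165)*1e3)
E
python3 b.py
```

```text
t 14.175 p [0.5799 0.059  0.0765] yaw 4.89 zdir [ 0. -0. -1.] F [ 1.13  0.22 -0.08] w 0.201 39.95387613773346 q [-0.61  0.34  0.54  1.82 -0.2   1.04  0.1 ]
rack x of tip mm -32.5348859448962 lateral -0.09357264686814769 underside z 59.95715412913015
```

Call:
send_rows:
  steps:
    - {"tx":0.12,"ty":0,"tz":0,"turn":0,"grip":0}
    - {"tx":0.12,"ty":0,"tz":0,"turn":0,"grip":0}
    - {"tx":0.12,"ty":0,"tz":0,"turn":0,"grip":0}
    - {"tx":0.12,"ty":0,"tz":0,"turn":0,"grip":0}
    - {"tx":0,"ty":0,"tz":0,"turn":0,"grip":0}

```text
time: 14.8
position: [0.5773, 0.0891, 0.0764]
tool_rot: [-2.122, -2.316, -0.0]
ft_force: [-0.2, -0.2, -0.8]
grip_width: 0.199
grip_force: 40.0
```

```bash
python3 b.py
```

```text
t 14.8 p [0.5773 0.0891 0.0764] yaw 4.99 zdir [-0.  0. -1.] F [-0.2  -0.18 -0.84] w 0.199 39.95410144329071 q [-0.64  0.34  0.53  1.82 -0.2   1.04  0.05]
rack x of tip mm -2.2620555566158496 lateral -0.037803295599270204 underside z 59.87746193120537
```

Free running. Next most of the way in, then slowly to the stop.

Call:
send_rows:
  steps:
    - {"tx":0.12,"ty":0,"tz":0,"turn":0,"grip":0}
    - {"tx":0.12,"ty":0,"tz":0,"turn":0,"grip":0}
    - {"tx":0.12,"ty":0,"tz":0,"turn":0,"grip":0}
    - {"tx":0.1,"ty":0,"tz":0,"turn":0,"grip":0}
    - {"tx":0.05,"ty":0,"tz":0,"turn":0,"grip":0}
    - {"tx":0,"ty":0,"tz":0,"turn":0,"grip":0}
    - {"tx":0,"ty":0,"tz":0,"turn":0,"grip":0}

```text
time: 15.68
position: [0.5748, 0.1182, 0.0765]
tool_rot: [2.125, 2.314, -0.0]
ft_force: [-0.5, -0.0, -0.8]
grip_width: 0.203
grip_force: 40.0
```

```bash
python3 b.py
```

```text
t 15.675 p [0.5748 0.1182 0.0765] yaw 4.88 zdir [ 0. -0. -1.] F [-0.47 -0.03 -0.84] w 0.203 39.95393693447113 q [-0.68  0.34  0.52  1.81 -0.19  1.04 -0.01]
rack x of tip mm 26.866506836635136 lateral -0.03770923036033186 underside z 59.956159282643654
```

Call:
send_rows:
  steps:
    - {"tx":0.03,"ty":0,"tz":0,"turn":0,"grip":0}
    - {"tx":0.03,"ty":0,"tz":0,"turn":0,"grip":0}
    - {"tx":0.03,"ty":0,"tz":0,"turn":0,"grip":0}
    - {"tx":0.02,"ty":0,"tz":0,"turn":0,"grip":0}
    - {"tx":0.02,"ty":0,"tz":0,"turn":0,"grip":0}
    - {"tx":0,"ty":0,"tz":0,"turn":0,"grip":0}

```text
time: 16.42
position: [0.5741, 0.1264, 0.0764]
tool_rot: [-2.124, -2.315, -0.0]
ft_force: [0.2, 0.4, 0.2]
grip_width: 0.204
grip_force: 40.0
```

```bash
python3 b.py
```

```text
t 16.425 p [0.5741 0.1264 0.0764] yaw 4.91 zdir [ 0.  0. -1.] F [0.16 0.35 0.23] w 0.204 39.95395123958588 q [-0.69  0.35  0.51  1.81 -0.19  1.04 -0.02]
rack x of tip mm 35.14099906370922 lateral -0.006063315003697334 underside z 59.938543323708664
```

Call:
send_rows:
  steps:
    - {"tx":0.02,"ty":0,"tz":0,"turn":0,"grip":0}
    - {"tx":0.01,"ty":0,"tz":0,"turn":0,"grip":0}
    - {"tx":0,"ty":0,"tz":0,"turn":0,"grip":0}

```text
time: 16.8
position: [0.5739, 0.127, 0.0764]
tool_rot: [2.125, 2.313, -0.002]
ft_force: [-0.4, -3.1, -0.7]
grip_width: 0.203
grip_force: 40.0
```

```bash
python3 b.py
```

```text
t 16.8 p [0.5739 0.127  0.0764] yaw 4.86 zdir [-0.    -0.001 -1.   ] F [-0.41 -3.06 -0.72] w 0.203 39.953933358192444 q [-0.69  0.35  0.51  1.81 -0.19  1.04 -0.02]
rack x of tip mm 35.72221874821584 lateral 0.11962929383127138 underside z 59.871133377445524
```

Call:
send_rows:
  steps:
    - {"tx":0,"ty":0,"tz":0.015,"turn":0,"grip":0}
    - {"tx":0,"ty":0,"tz":0.015,"turn":0,"grip":0}
    - {"tx":0,"ty":0,"tz":0,"turn":0,"grip":0}
    - {"tx":0,"ty":0,"tz":0,"turn":0,"grip":0}

```text
time: 17.3
position: [0.5741, 0.1277, 0.0748]
tool_rot: [2.124, 2.314, -0.0]
ft_force: [-0.7, -5.3, 1.9]
grip_width: 0.205
grip_force: 40.0
```

```bash
python3 b.py
```

```text
t 17.3 p [0.5741 0.1277 0.0748] yaw 4.89 zdir [ 0. -0. -1.] F [-0.7  -5.33  1.89] w 0.205 39.95577335357666 q [-0.69  0.35  0.51  1.81 -0.2   1.04 -0.02]
rack x of tip mm 36.45569834124843 lateral -0.093915153690418 underside z 58.26642595559005
```

Home (5 N at the stop, tip at 36 mm) and resting on the slot floor. I release and rise.

Call:
send_rows:
  steps:
    - {"tx":0,"ty":0,"tz":0,"turn":0,"grip":0.3}
    - {"tx":0,"ty":0,"tz":0,"turn":0,"grip":0.5}
    - {"tx":0,"ty":0,"tz":0,"turn":0,"grip":0.5}
    - {"tx":0,"ty":0,"tz":0,"turn":0,"grip":0.5}
    - {"tx":0,"ty":0,"tz":-0.3,"turn":0,"grip":0.5}
    - {"tx":-0.1,"ty":0,"tz":-0.6,"turn":0,"grip":0.5}
    - {"tx":-0.3,"ty":0,"tz":-0.9,"turn":0,"grip":0.5}
    - {"tx":-0.8,"ty":0,"tz":-0.9,"turn":0,"grip":0.5}
    - {"tx":-0.9,"ty":0,"tz":0,"turn":0,"grip":0.5}
    - {"tx":-0.9,"ty":0,"tz":0,"turn":0,"grip":0.5}
    - {"tx":-0.9,"ty":0,"tz":0,"turn":0,"grip":0.5}
    - {"tx":0,"ty":0,"tz":0,"turn":0,"grip":0.5}

```text
time: 18.8
position: [0.5928, -0.1056, 0.2312]
tool_rot: [2.133, 2.301, -0.001]
ft_force: [-0.2, 0.0, 0.5]
grip_width: 0.501
grip_force: 0.0
```

```bash
python3 - <<'E'
from h import *
st(); snap('side','s6'); snap('top','t6')
a=cv2.imread('pics/t6.png')[150:300,170:400]; b=cv2.imread('pics/s6.png')[150:300,215:325]
a=cv2.resize(a,None,fx=2,fy=2,interpolation=2); b=cv2.resize(b,None,fx=3,fy=4,interpolation=2)
c=np.zeros((600,790,3),np.uint8); c[:300,:460]=a; c[:,460:]=b; cv2.imwrite('pics/c8.png',c)
E
```

```text
t 18.8 p [ 0.5928 -0.1056  0.2312] yaw 4.34 zdir [ 0.002 -0.003 -1.   ] F [-0.17  0.04  0.48] w 0.501 0.0 q [-0.44  0.25  0.68  1.61 -0.16  1.34  0.34]
```

View pics/c8.png

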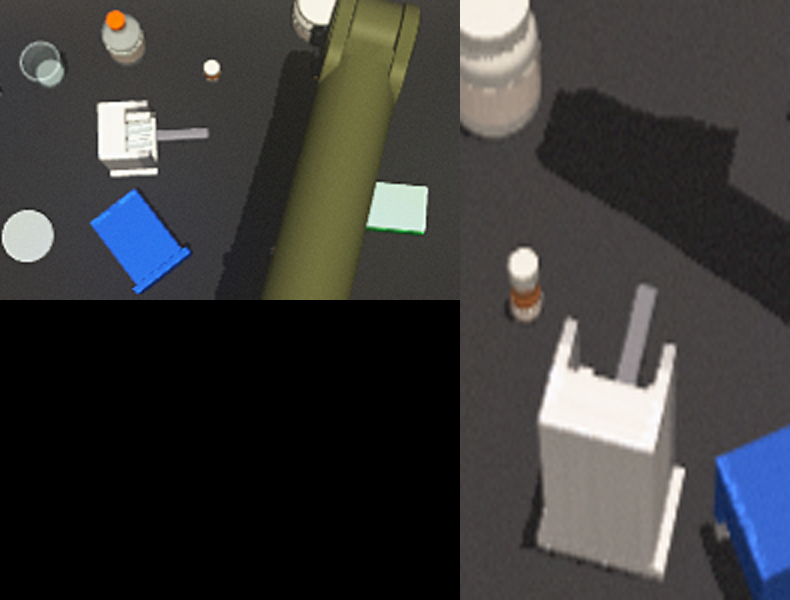

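The rack stands with the carrier in it, handle sticking out to c8 (208,133) in the top view; bystanders look unmoved. I check the handle end numerically, then hand in.

```bash
python3 - <<'E'
from h import *
X=[.577,.0924,.07]
print(proj('t6',X),(208/2+170,133/2+150),proj('s6',X),((647-460)/3+215,290/4+150))
print(tri(('t6',(208/2+170,133/2+150)),('s6',((647-460)/3+215,289/4+150))))
d=cv2.absdiff(cv2.imread('pics/t6.png'),cv2.imread('pics/top0.png')).max(2)
for n,u,v in[('vialA',276,184),('vialB',310,276),('media',230,168),('beaker',190,181),('dish',184,268),('tipbox',366,253),('blue2',143,193),('blue1',240,268)]: print(n,(d[v-12:v+12,u-12:u+12]>60).sum())
print(ctrl.close_job())
E
```

```text
[[273.4012749  215.85202111]] (274.0, 216.5) [[276.71919751 220.78262349]] (277.3333333333333, 222.5)
(array([0.57606571, 0.09060755, 0.062191  ]), [0.0002019785066662574, 0.00020197850666616338])
vialA 0
vialB 61
media 0
beaker 0
dish 0
tipbox 43
blue2 0
blue1 0
the job is handed in; nothing more can be done
None
```

The rack stands upright on its base, the small carrier is fully home in its middle slot (glass side up), and I have handed the job in; the other things look unmoved, though the arm or its shadow partly hid vial_b and the tip box in the last top view.

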